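Build the drip-coffee stack on the scale

ROBOT

A 6-joint arm with a two-finger parallel gripper is mounted at the origin on a cart in front of the work surface, level with it; the furniture and walls round the work are solid. World frame = base frame: x ahead of the robot, y to its left, z up, the work surface at z = 0. Lengths are in m, angles in degrees, forces in N, time in s.
With the tool pointing down it reaches from about 0.375 to 0.9 m from the base axis. Payload 3.1 kg.
Tool frame: the origin (TCP) lies between the finger pads; the fingertips stand 11 mm ahead of it and the grasp point (between the pads) lies 8 mm behind it; z points along the fingers, y is the line along which they close (so a half turn about z gives the same grasp; the last joint's range is limited). The gripper opens to 87 mm and grips with 3 to 60 N. Pads are 19 mm wide; open, the fingers measure 117 mm over their backs; the gripper's body (75 mm by 190 mm) begins 51 mm behind the grasp point.
Start: joints at [-80.816, 30.224, 82.088, -0, 67.689, -10.227], TCP at [0.208, -0.589, 0.234] pointing down, gripper open.
Joint ranges: [-176.69, 176.69], [-43.24, 126.21], [12.49, 139.97], [-82, 262], [0, 151.66], [-163.58, 163.58]. Speed limits (degrees/s): [159.86, 159.86, 180, 180, 180, 180].

INTERFACE

Orientations are given as a 3x3 rotation matrix whose columns are the frame's x, y, z axes.
In Python, from rig import bot, viewer, workorder, nets gives the robot as it stands. The module is installed in compiled form; this text tells all that it offers.
- The arm moves only by the tool move_arm, never from a script. Its argument "increments" is a list of rows, each a list of 7 numbers: the shift along the tool's x, y, z normalised to -1 to 1, where 1 is 0.3 m, then the turn, a rotation vector about the tool's x, y, z normalised to -1 to 1, where 1 is pi rad, then the opening, from 0 (shut) to 1 (fully open). In form: [[tx, ty, tz, wx, wy, wz, grip], ...]. A call has 1 to 10 rows; each row is the pose to reach, as a shift and turn from the pose commanded when the call began, along the tool's axes at that moment, turning the shorter way round; what a row does not reach only later rows make up. A row lasts 1/12 s, in which the tool goes at most 41.7 mm and 7.16 degrees, less where a joint would pass 70% of its speed; a pose out of reach is approached as far as the arm can. A call with a number of a shift or a turn outside -1 to 1 is refused whole. A call with a gripper value outside its range is refused whole. The fingers move at their own pace and stop on an object; the grip force is fixed at half the most. Time passes only in rows, so rows that repeat a pose let the fingers close. It gives the time, the measured TCP pose, the force, the opening and the grip force at its end, in the units of the state.
- bot.read_state(): the state, without advancing time (a new reading comes with each control period).
- viewer.capture(name): name is "scene" or "top" or "wrist"; returns a dict with "image" (384x512x3 uint8, blue, green, red), "K" (3x3 intrinsics, pixels), "dist" ([k1, k2, p1, p2, k3] as OpenCV has them; the pictures are not rectified), "eye" and "orientation" of the camera in the world. Camera axes: x right, y up, looking along -z (the intrinsics and any distortion apply to the point x, -y, -z); pixel columns grow to the right and rows downward; lengths in m; the calibration is good to about 2 mm. A picture is of the moment at which its call begins. There is no depth.
- workorder.hand_in(): hands the job in; it is judged then, once.
Trained networks look in the newest picture that a camera, given by its name, has taken for a name from the list of things; names that differ only in an ending like _2 or _b are one class to them, and where a whole thing is asked for, a point or a joint stands for the part that bears it (a point fixed in the world has none). Each returns a list of dicts, best first, with "conf" (0 to 1); they miss things now and then, are a little off and sometimes report something else, mostly with a low value. They report only what shows in the picture. A call takes as long as a camera call. They do not tell look-alikes from the thing itself.
- nets.find_in(camera, thing): "location" ([column, row] in pixels, amid what is visible of it).
The state is a dict: "time_s": time; "joint_positions": joint angles; "qvel": joint speeds; "tau": joint torques, N m; "position": TCP position; "tcp_rot": TCP orientation; "force": force on the tool from outside, world axes, zero at the start; "moment": the same for the moment, N m; "opening": opening from 0.0 (shut) to 1.0 (fully open); "grasp_force": force on a finger pad.
Only numpy, scipy, OpenCV 4.12 (cv2) and the standard library are available. Lean on these libraries where they do the work, as an engineer would, in place of code of your own. Each camera call takes 0.05 s, during which the arm holds its last target. There are 200 camera calls.

TASK

Set up the drip coffee: build it on the coffee scale from the bottom up, one piece at a time - first stand the blue cup in the middle of the scale's steel plate, then set the steel drip filter on the cup with its ring inside the mouth, then put the press down into the filter chamber onto its floor, and last put the domed lid over the chamber. Everything must end upright, fully seated and let go; set each piece down gently instead of letting it fall, and leave the salt shaker, sugar stick, honey jar and mug where they are, standing or lying as they do.

Things in the scene. Friction and masses are not known exactly. Their poses are not given: they have to be found in the camera images.
- cup: Loose blue ceramic coffee cup without handle, upright on the black hob: outside diameter 66 mm (straight above 28 mm height), 85 mm high, open on top, inside diameter 58 mm, wall 4 mm, 0.2 kg. Origin: centre of its underside; z up.
- filter: Loose round steel drip filter, upright on the hob, 66 mm high, 0.14 kg. From below: ring 48 mm diameter, 8 mm high (goes in the cup's mouth, 5 mm play); brim 95 mm, underside at 8 mm (rests on the cup's rim); open chamber 66 mm outside, 60 mm inside, rim at 66 mm, inner floor at 14 mm; grip it below the rim. Origin: centre of its underside, 77 mm above the cup's when seated; z up.
- press: Loose press, upright on the hob, 0.08 kg: punched steel disc, 50 mm diameter, 5 mm thick, with an 8 mm stem that ends in a black round grip, 16 mm diameter, from 50 to 74 mm height (its top). On the filter's floor (origin 14 mm above the filter's, 5 mm play) the grip stands 22 mm out of the chamber. Origin: centre of the disc's underside; z up.
- lid: Loose domed steel lid, upright on the hob, 84 mm diameter, 0.1 kg. Wooden knob, 20 mm diameter, from 52 to 68 mm height (its top); dome top at 46 mm. Skirt 77 mm inside, 12 mm deep, goes over the chamber (5 mm play); its inner step rests on the chamber's rim, origin then 54 mm above the filter's. Hollow: clears the press. Origin: centre of the skirt's lower edge; z up.
- scale_plate (a point): Centre of the square steel plate (122 x 124 mm) on top of the flat black coffee scale (165 x 140 mm, does not move) on the marble left of the hob; the plate's surface is 22 mm above the marble, which is at z = 0. The point lies on the surface; z up; x points away from the scale's small display.
- salt_shaker: Bystander: salt shaker of clear glass and grey metal, 44 mm diameter, 90 mm high, stands among the pieces on the hob, stays where it is. Origin: centre of its underside.
- sugar_stick: Bystander: tan paper stick of sugar, 62 x 24 x 9 mm, lies on the marble between the hob and the scale, stays where it is. Origin: centre of its underside; y along its length.
- honey_jar: Bystander: honey jar with green lid, 65 mm diameter, 114 mm high, behind the scale, stays where it is. Origin: centre of its underside.
- mug: Bystander: white mug with handle, 85 x 116 x 100 mm, behind the scale, stays where it is. Origin: centre of its outline (with handle) on the underside; handle towards -y of the body.
Not all that is in view belongs to the job. What is shaped like the filter but pink is not meant.

How it is judged (in metres and radians):
On the way, in this order (a step that is already met when the one before it is completed fails the run):
1. the cup stands released on the middle of the scale's plate (horizontal distance between cup and scale_plate below 0.02 m and z of cup in the frame of scale_plate between -0.004 and 0.004 m and angle between cup's own z axis and vertical below 0.1 rad and contact force between the fingers and cup below 0.1 N and linear speed of cup below 0.03 m/s), for 0.2 s.
2. the filter sits released on the cup, its ring in the mouth (horizontal distance between cup and scale_plate below 0.02 m and z of cup in the frame of scale_plate between -0.004 and 0.004 m and angle between each of cup, filter's own z axis and vertical below 0.1 rad and horizontal distance between filter and cup below 0.01 m and z of filter in the frame of cup between 0.073 and 0.081 m and contact force between the fingers and filter below 0.1 N and linear speed of filter below 0.03 m/s), for 0.2 s.
3. the press lies released on the floor of the filter's chamber (horizontal distance between cup and scale_plate below 0.02 m and z of cup in the frame of scale_plate between -0.004 and 0.004 m and angle between each of cup, filter, press's own z axis and vertical below 0.1 rad and horizontal distance between filter and cup below 0.01 m and z of filter in the frame of cup between 0.073 and 0.081 m and horizontal distance between press and filter below 0.01 m and z of press in the frame of filter between 0.01 and 0.018 m and contact force between the fingers and press below 0.1 N and linear speed of press below 0.03 m/s), for 0.2 s.
4. the lid sits released over the chamber (horizontal distance between cup and scale_plate below 0.02 m and z of cup in the frame of scale_plate between -0.004 and 0.004 m and angle between each of cup, filter, press, lid's own z axis and vertical below 0.1 rad and horizontal distance between filter and cup below 0.01 m and z of filter in the frame of cup between 0.073 and 0.081 m and horizontal distance between each of press, lid and filter below 0.01 m and z of press in the frame of filter between 0.01 and 0.018 m and z of lid in the frame of filter between 0.05 and 0.058 m and contact force between the fingers and lid below 0.1 N and linear speed of lid below 0.03 m/s), for 0.2 s.
At the end, for the whole second after the job is handed in: Cup on the plate within 20 mm of its centre; filter seated on the cup, press on the filter's floor, lid on the chamber, each within 10 mm of the axis, 4 mm of its seated height and 0.1 rad of upright; all released and at rest (all of step 4 and contact force between the fingers and cup below 0.1 N and linear speed of each of cup, filter, press below 0.03 m/s and contact force between the fingers and filter below 0.1 N and contact force between the fingers and press below 0.1 N); the robot touches nothing.
It fails at once if the salt shaker is displaced by more than 25 mm or knocked over (distance of salt_shaker from where it was at the start of the episode above 0.025 m or angle between salt_shaker's own z axis and vertical above 0.5 rad).
It fails at once if the sugar stick is displaced by more than 25 mm (distance of sugar_stick from where it was at the start of the episode above 0.025 m).
It fails at once if the honey jar is displaced by more than 25 mm or knocked over (distance of honey_jar from where it was at the start of the episode above 0.025 m or angle between honey_jar's own z axis and vertical above 0.5 rad).
It fails at once if the mug is displaced by more than 25 mm or knocked over (distance of mug from where it was at the start of the episode above 0.025 m or angle between mug's own z axis and vertical above 0.5 rad).
It fails at once if a piece falls (moves faster than 0.6 m/s while the fingers do not touch it) ((linear speed of cup above 0.6 m/s and contact force between the fingers and cup below 0.01 N) or (linear speed of filter above 0.6 m/s and contact force between the fingers and filter below 0.01 N) or (linear speed of press above 0.6 m/s and contact force between the fingers and press below 0.01 N) or (linear speed of lid above 0.6 m/s and contact force between the fingers and lid below 0.01 N)).
It also fails if it takes over 118 s, if anything falls off the work surface, if the arm or the gripper's body presses on something with over 40 N, if the wrist force passes 120 N, or if a joint passes its speed limit or range.

## Working session

There is one attempt and no reset: what is moved stays moved. The work goes in short steps, Python scripts to look and compute and a tool call to move; the robot and the scene stay as the last step left them, time stands still between calls to the robot, and variables do not carry over. Pictures are saved under pics/ and viewed, at most 17 in all, crops included, and the job is handed in when it is done.

Besides the shell and the picture viewer there is one more tool, called after ">>>" in YAML: its name, and indented under it one key for each argument. move_arm: Moves the arm, as the interface text tells. Its arguments: {"type":"object","properties":{"increments":{"type":"array"}},"required":["increments"]}

```bash
mkdir -p pics; cat > h.py <<'E'
import numpy as np, cv2
from rig import bot, viewer, workorder, nets
def snap(cam,name=None):
    c=viewer.capture(cam)
    if name: cv2.imwrite(f'pics/{name}.png',c['image'])
    return c
def ray(c,px):
    K=np.array(c['K']);u=cv2.undistortPoints(np.array([[px]],float),K,np.array(c['dist'],float))[0,0]
    d=np.array(c['orientation'])@np.array([u[0],-u[1],-1.0]);return np.array(c['eye']),d
def at_z(c,px,z):
    e,d=ray(c,px);return e+d*(z-e[2])/d[2]
def proj(c,P):
    R=np.array(c['orientation']);p=R.T@(np.array(P,float)-np.array(c['eye']));p=p*[1,-1,-1]
    return cv2.projectPoints(p.reshape(1,1,3),np.zeros(3),np.zeros(3),np.array(c['K']),np.array(c['dist'],float))[0].ravel()
E
python3 - <<'E'
from h import *
s=bot.read_state();print(s['time_s'],s['position'],s['tcp_rot'],s['opening'])
for cam in('scene','top','wrist'):
    c=snap(cam,cam+'0');print(cam,np.round(c['eye'],3),np.round(c['orientation'],2).tolist())
    for t in ['cup','filter','press','lid','scale_plate','salt_shaker','sugar_stick','honey_jar','mug']:
        try:r=nets.find_in(cam,t)
        except Exception as e: r=[];print(t,e)
        print(t,[(np.round(x['location']).tolist(),round(x['conf'],2)) for x in r])
a=cv2.imread('pics/scene0.png');b=cv2.imread('pics/top0.png')
E
```

```text
0.0 [ 0.20763222 -0.58875638  0.23256806] [[ 9.43150189e-01  3.32366660e-01 -3.54282123e-04]
 [ 3.32366639e-01 -9.43147864e-01  2.12670894e-03]
 [ 3.72706717e-04 -2.12355749e-03 -9.99997676e-01]] 0.9987743420502015
scene [ 0.824 -0.979  0.787] [[0.98, -0.09, 0.15], [0.18, 0.57, -0.8], [-0.01, 0.82, 0.58]]
cup [([257.0, 228.0], 0.67), ([203.0, 222.0], 0.45), ([242.0, 217.0], 0.37)]
filter [([251.0, 147.0], 0.85), ([203.0, 221.0], 0.58)]
press [([180.0, 268.0], 0.64)]
lid [([245.0, 278.0], 0.58)]
scale_plate [([230.0, 171.0], 0.94)]
salt_shaker [([218.0, 241.0], 0.88), ([230.0, 173.0], 0.63), ([241.0, 216.0], 0.53)]
sugar_stick []
honey_jar [([310.0, 177.0], 0.8), ([260.0, 225.0], 0.59)]
mug [([299.0, 148.0], 0.9)]
top [0.409 0.03  1.373] [[0.03, 0.99, -0.15], [-1.0, 0.03, 0.01], [0.02, 0.15, 0.99]]
cup [([310.0, 177.0], 0.89)]
filter [([150.0, 214.0], 0.85), ([299.0, 231.0], 0.84)]
press [([356.0, 234.0], 0.6)]
lid [([358.0, 181.0], 0.66)]
scale_plate [([204.0, 226.0], 0.79), ([300.0, 229.0], 0.52)]
salt_shaker [([328.0, 208.0], 0.74)]
sugar_stick [([274.0, 201.0], 0.62)]
honey_jar [([230.0, 137.0], 0.71)]
mug [([183.0, 144.0], 0.84), ([355.0, 234.0], 0.21)]
wrist [ 0.288 -0.561  0.385] [[0.33, 0.9, 0.29], [-0.94, 0.32, 0.1], [0.0, -0.3, 0.95]]
cup []
filter []
press []
lid []
scale_plate []
salt_shaker []
sugar_stick []
honey_jar []
mug []
```

View pics/scene0.png

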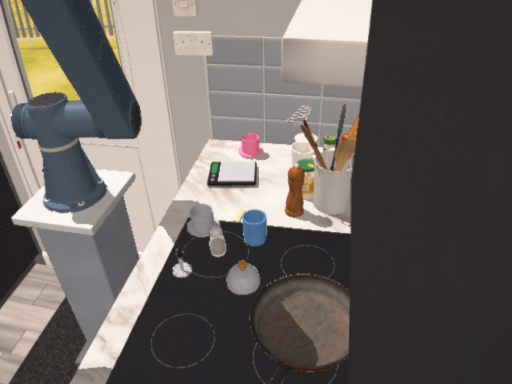

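View pics/top0.png

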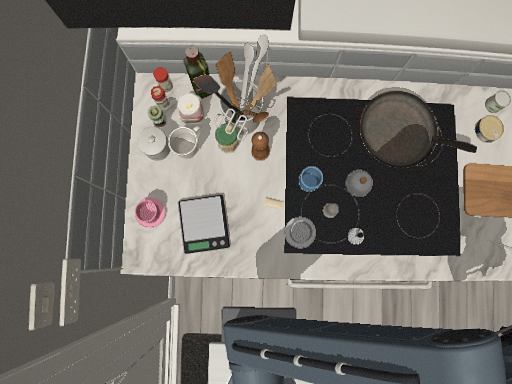

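```bash
python3 - <<'E'
from h import *
im=cv2.imread('pics/top0.png')[150:260,125:385]
cv2.imwrite('pics/topc.png',cv2.resize(im,None,fx=3,fy=3,interpolation=cv2.INTER_CUBIC))
c=snap('top')
for n,p,z in [('plate',(203.5,218.5),.022),('cup rim',(311,177),.085),('filter rim',(300,232),.066),('press',(355,235),.07),('lid knob',(362,181),.068),('salt',(328,208),.09),('sugar',(274,202),.005),('honey',(228,135),.114),('mug',(183,143),.1),('pink',(150,213),.05),('hobL',(286,175),0),('grinder',(260,140),.15)]:
    print(n,np.round(at_z(c,p,z),3), 'r',round(float(np.hypot(*at_z(c,p,z)[:2])),3))
E
```

```text
plate [0.521 0.187 0.022] r 0.554
cup rim [ 0.646 -0.13   0.085] r 0.659
filter rim [ 0.486 -0.101  0.066] r 0.496
press [ 0.48  -0.263  0.07 ] r 0.548
lid knob [ 0.642 -0.285  0.068] r 0.703
salt [ 0.556 -0.179  0.09 ] r 0.584
sugar [ 0.58  -0.026  0.005] r 0.58
honey [0.758 0.116 0.114] r 0.767
mug [0.734 0.249 0.1  ] r 0.775
pink [0.531 0.345 0.05 ] r 0.633
hobL [ 0.666 -0.062  0.   ] r 0.669
grinder [0.736 0.023 0.15 ] r 0.737
```

View pics/topc.png

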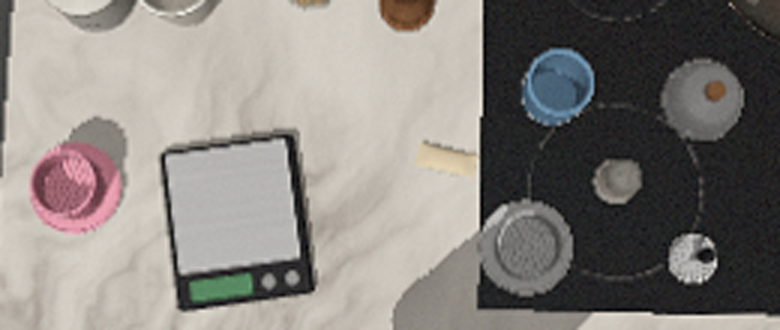

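Candidates in the top view: two filter shapes. The steel one on the hob at (300,232) is meant and the pink one at (150,213) is not. The blue cup is at (311,178), with no other cup-shaped item near it except the mug at (183,143). The crop confirms the choice: press at (360,235), lid knob at (363,180), salt shaker at (331,208), plate centre at (203,219).

>>> move_arm:
  increments:
    - [0.85, -0.41, -0.1, 0, 0, 0, 1]
    - [0.85, -0.41, -0.1, 0, 0, 0, 1]
    - [0.85, -0.41, -0.1, 0, 0, 0, 1]
    - [0.85, -0.41, -0.1, 0, 0, 0, 1]
    - [0.85, -0.41, -0.1, 0, 0, 0, 1]
    - [0.85, -0.41, -0.1, 0, 0, 0, 1]
    - [0.85, -0.41, -0.1, 0, 0, 0, 1]
    - [0.85, -0.41, -0.1, 0, 0, 0, 1]

```text
time_s: 2.22
position: [0.4113, -0.3838, 0.2646]
tcp_rot: [[0.941, 0.338, 0.003], [0.338, -0.941, 0.001], [0.003, -0.0, -1.0]]
force: [-0.2, -0.5, 0.7]
opening: 0.998
grasp_force: 0.0
```

>>> move_arm:
  increments:
    - [0.83, -0.55, 0, 0, 0, 0, 1]
    - [0.83, -0.55, 0, 0, 0, 0, 1]
    - [0.83, -0.55, 0, 0, 0, 0, 1]
    - [0.83, -0.55, 0, 0, 0, 0, 1]
    - [0.83, -0.55, 0, 0, 0, 0, 1]
    - [0.83, -0.55, 0, 0, 0, 0, 1]
    - [0.83, -0.55, 0, 0, 0, 0, 1]
    - [0.83, -0.55, 0, 0, 0, 0, 1]
    - [0.83, -0.55, 0, 0, 0, 0, 1]
    - [0.83, -0.55, 0, 0, 0, 0, 1]

```text
time_s: 3.05
position: [0.587, -0.1507, 0.2633]
tcp_rot: [[0.943, 0.333, -0.001], [0.333, -0.943, -0.001], [-0.001, 0.0, -1.0]]
force: [0.2, -0.3, 0.1]
opening: 1.005
grasp_force: 0.0
```

```bash
python3 - <<'E'
from h import *
s=bot.read_state();print(s['time_s'],s['position'],s['joint_positions'])
c=snap('wrist','w1');print(c['eye'],np.round(c['K'],1).tolist())
E
```

```text
3.05 [ 0.5870434  -0.15069363  0.26325386] [-2.49187771e+01  2.69593324e+01  8.29357993e+01 -6.70649868e-02
  7.01405080e+01  4.56302497e+01]
[ 0.66717763 -0.12159972  0.41426664] [[272.5, 0.0, 253.2], [0.0, 272.5, 193.5], [0.0, 0.0, 1.0]]
```

View pics/w1.png

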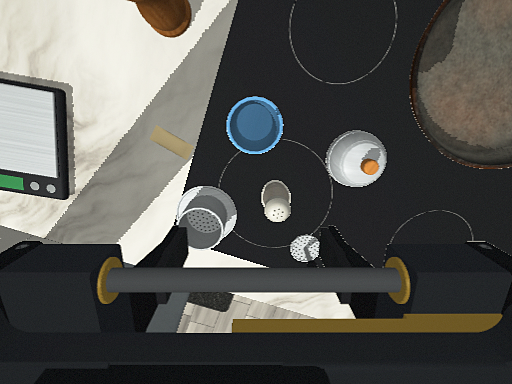

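The wrist view shows the cup rim at (255,125), the filter at (207,215), the salt shaker at (277,205), the press disc at (305,248) and the lid at (357,159) with its knob at (371,167). The scale is at left.

```bash
python3 - <<'E'
from h import *
c=snap('wrist');im=c['image'];hsv=cv2.cvtColor(im,cv2.COLOR_BGR2HSV)
def blob(m):
    n,l,st,ce=cv2.connectedComponentsWithStats(m.astype(np.uint8));i=1+st[1:,4].argmax();return (l==i),st[i],ce[i]
H,S,V=cv2.split(hsv)
m=(H>95)&(H<118)&(S>110);m[:80]=0;m[170:]=0;mm,st,ce=blob(m)
h=cv2.convexHull(np.argwhere(mm)[:,::-1].astype(np.int32));pts=h[:,0].astype(float)
P=np.array([at_z(c,p,.085)[:2] for p in pts]);ctr,r=cv2.minEnclosingCircle(P.astype(np.float32));print('cup',ctr,r,P.min(0),P.max(0))
m=(H<18)&(S>150)&(V>120);m[:,:340]=0;m[:130]=0;m[200:]=0;m[:,400:]=0;mm,st,ce=blob(m);print('knob px',ce,st,at_z(c,ce,.062))
for n,p,z in[('lid skirt',(356,159),0.0),('press disc',(305,248),.005),('filter brim',(206.5,217),.012),('filt rim',(207,215),.066)]:print(n,at_z(c,p,z))
for n,p in [('lid',(.642,-.285,0)),('press',(.48,-.263,0))]:print(n,proj(c,p))
crop=np.hstack([im[175:275,165:265],im[215:275,275:335].repeat(1,0).copy() if 0 else im[175:275,255:355],im[120:220,305:405]])
cv2.imwrite('pics/w1c.png',cv2.resize(crop,None,fx=2.6,fy=2.6,interpolation=cv2.INTER_CUBIC))
E
```

```text
cup (0.6469011306762695, -0.13050247728824615) 0.0334780216217041 [ 0.6148462  -0.16369558] [ 0.6799935  -0.09716878]
knob px [369.47159091 166.40340909] [360 160  18  14 176] [ 0.64652814 -0.29255926  0.062     ]
lid skirt [ 0.6464904  -0.29767748  0.        ]
press disc [ 0.48106667 -0.28117736  0.005     ]
filter brim [ 0.48341947 -0.10876263  0.012     ]
filt rim [ 0.51112314 -0.11041506  0.066     ]
lid [347.24993904 159.01570914]
press [294.33540527 243.90812422]
```

View pics/w1c.png

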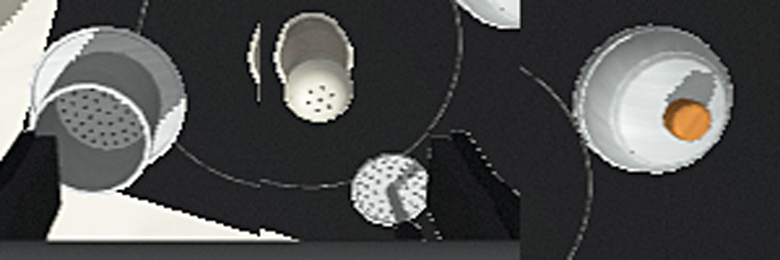

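>>> move_arm:
  increments:
    - [0.21, 0, 0, 0, 0, 0, 1]
    - [0.21, 0, 0, 0, 0, 0, 1]
    - [0.21, 0, 0.35, 0, 0, 0, 1]
    - [0.21, 0, 0.35, 0, 0, 0, 1]
    - [0.21, 0, 0.35, 0, 0, 0, 1]
    - [0.21, 0, 0.69, 0, 0, 0, 1]
    - [0.21, 0, 0.69, 0, 0, 0, 1]
    - [0.21, 0, 0.69, 0, 0, 0, 1]
    - [0.21, 0, 0.69, 0, 0, 0, 1]
    - [0.21, 0, 0.69, 0, 0, 0, 1]

```text
time_s: 3.98
position: [0.6456, -0.131, 0.0556]
tcp_rot: [[0.944, 0.33, -0.002], [0.33, -0.944, 0.001], [-0.002, -0.001, -1.0]]
force: [0.2, -0.0, 1.2]
opening: 1.002
grasp_force: 0.0
```

>>> move_arm:
  increments:
    - [0, 0, 0, 0, 0, 0, 0.4]
    - [0, 0, 0, 0, 0, 0, 0.4]
    - [0, 0, 0, 0, 0, 0, 0.4]
    - [0, 0, 0, 0, 0, 0, 0.4]
    - [0, 0, 0, 0, 0, 0, 0.4]
    - [0, 0, 0, 0, 0, 0, 0.4]
    - [0, 0, 0, 0, 0, 0, 0.4]
    - [0, 0, 0, 0, 0, 0, 0.4]

```text
time_s: 4.65
position: [0.648, -0.1299, 0.0583]
tcp_rot: [[0.943, 0.333, 0.003], [0.333, -0.943, -0.001], [0.002, 0.002, -1.0]]
force: [0.3, -1.0, 6.9]
opening: 0.736
grasp_force: 29.8
```

>>> move_arm:
  increments:
    - [0, 0, -0.08, 0, 0, 0, 0.4]
    - [0, 0, -0.15, 0, 0, 0, 0.4]
    - [0, 0, -0.25, 0, 0, 0, 0.4]
    - [0, 0, -0.3, 0, 0, 0, 0.4]
    - [0, 0, -0.3, 0, 0, 0, 0.4]
    - [0, 0, -0.3, 0, 0, 0, 0.4]

```text
time_s: 5.15
position: [0.6468, -0.1292, 0.147]
tcp_rot: [[0.943, 0.333, 0.001], [0.333, -0.943, -0.0], [0.001, 0.001, -1.0]]
force: [-0.4, 0.4, -2.4]
opening: 0.742
grasp_force: 29.8
```

>>> move_arm:
  increments:
    - [-0.02, -0.1, 0, 0, 0, 0, 0.4]
    - [-0.03, -0.22, 0, 0, 0, 0, 0.4]
    - [-0.03, -0.34, 0, 0, 0, 0, 0.4]
    - [-0.03, -0.46, 0, 0, 0, 0, 0.4]
    - [-0.03, -0.58, 0, 0, 0, 0, 0.4]
    - [-0.04, -0.7, 0, 0, 0, 0, 0.4]
    - [-0.04, -0.8, 0, 0, 0, 0, 0.4]
    - [-0.04, -0.86, 0, 0, 0, 0, 0.4]
    - [-0.04, -0.9, 0, 0, 0, 0, 0.4]
    - [-0.04, -0.9, 0, 0, 0, 0, 0.4]

```text
time_s: 5.98
position: [0.5432, 0.1234, 0.1449]
tcp_rot: [[0.942, 0.335, -0.005], [0.335, -0.942, 0.0], [-0.004, -0.002, -1.0]]
force: [0.4, -1.1, -1.5]
opening: 0.741
grasp_force: 29.8
```

```bash
python3 - <<'E'
from h import *
s=bot.read_state();print(s['time_s'],s['position'],s['opening'])
c=snap('wrist','w2')
E
```

```text
5.9833 [0.54319441 0.123367   0.14486272] 0.741320390291373
```

View pics/w2.png

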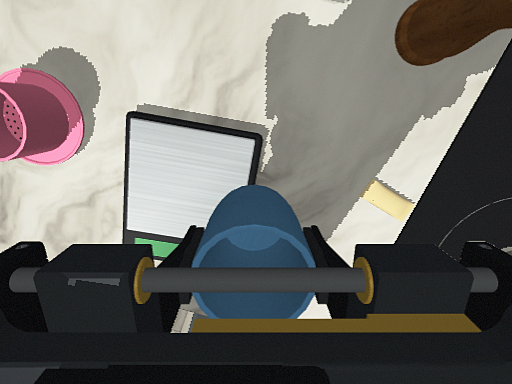

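The plate's corners show at (130,119), (259,136) and (129,238), and the cup hangs upright in the fingers.

```bash
python3 - <<'E'
from h import *
c=snap('wrist');q=[at_z(c,p,.022)[:2] for p in[(130,119),(259,136),(129,238)]];print(q,np.linalg.norm(q[0]-q[1]),np.linalg.norm(q[0]-q[2]),(q[1]+q[2])/2)
R=np.array(bot.read_state()['tcp_rot']);d=(q[1]+q[2])/2-bot.read_state()['position'][:2];print(d,R[:2,:2].T@d/.3)
E
```

```text
[array([0.57332867, 0.25953879]), array([0.59997834, 0.13585447]), array([0.4461359 , 0.23441848])] 0.12652278746236587 0.12964965402493328 [0.52305712 0.18513648]
[-0.02252716  0.06417194] [ 0.00046084 -0.22670322]
```

>>> move_arm:
  increments:
    - [0, -0.1, 0, 0, 0, 0, 0.4]
    - [0, -0.2, 0, 0, 0, 0, 0.4]
    - [0, -0.23, 0, 0, 0, 0, 0.4]
    - [0, -0.23, 0.1, 0, 0, 0, 0.4]
    - [0, -0.23, 0.16, 0, 0, 0, 0.4]
    - [0, -0.23, 0.2, 0, 0, 0, 0.4]
    - [0, -0.23, 0.2, 0, 0, 0, 0.4]
    - [0, -0.23, 0.2, 0, 0, 0, 0.4]

```text
time_s: 6.75
position: [0.5233, 0.1851, 0.0858]
tcp_rot: [[0.944, 0.331, -0.001], [0.331, -0.944, -0.001], [-0.001, 0.0, -1.0]]
force: [1.6, -0.8, -1.2]
opening: 0.737
grasp_force: 29.8
```

>>> move_arm:
  increments:
    - [0, 0, 0.004, 0, 0, 0, 0.4]
    - [0, 0, 0.008, 0, 0, 0, 0.4]
    - [0, 0, 0.012, 0, 0, 0, 0.4]
    - [0, 0, 0.012, 0, 0, 0, 0.4]

```text
time_s: 7.08
position: [0.5232, 0.1863, 0.0835]
tcp_rot: [[0.943, 0.332, 0.001], [0.332, -0.943, 0.0], [0.001, 0.0, -1.0]]
force: [-0.2, -0.2, -1.4]
opening: 0.74
grasp_force: 29.8
```

>>> move_arm:
  increments:
    - [0, 0, 0.005, 0, 0, 0, 0.4]
    - [0, 0, 0.01, 0, 0, 0, 0.4]
    - [0, 0, 0.01, 0, 0, 0, 0.4]

```text
time_s: 7.33
position: [0.5226, 0.1864, 0.0798]
tcp_rot: [[0.943, 0.333, -0.0], [0.333, -0.943, -0.0], [-0.0, -0.0, -1.0]]
force: [-0.1, -0.1, -1.7]
opening: 0.74
grasp_force: 29.8
```

>>> move_arm:
  increments:
    - [0, 0, 0.005, 0, 0, 0, 0.4]
    - [0, 0, 0.007, 0, 0, 0, 0.4]
    - [0, 0, 0.007, 0, 0, 0, 0.4]

```text
time_s: 7.58
position: [0.5226, 0.1864, 0.0776]
tcp_rot: [[0.943, 0.332, -0.0], [0.332, -0.943, -0.0], [-0.0, -0.0, -1.0]]
force: [-1.0, -0.9, -2.3]
opening: 0.741
grasp_force: 29.8
```

>>> move_arm:
  increments:
    - [0, 0, 0.004, 0, 0, 0, 0.4]
    - [0, 0, 0.006, 0, 0, 0, 0.4]
    - [0, 0, 0.006, 0, 0, 0, 0.4]

```text
time_s: 7.83
position: [0.5227, 0.1864, 0.0759]
tcp_rot: [[0.943, 0.332, -0.0], [0.332, -0.943, -0.0], [-0.0, -0.0, -1.0]]
force: [-0.0, -0.6, -2.5]
opening: 0.741
grasp_force: 29.8
```

>>> move_arm:
  increments:
    - [0, 0, 0.003, 0, 0, 0, 0.4]
    - [0, 0, 0.005, 0, 0, 0, 0.4]
    - [0, 0, 0.005, 0, 0, 0, 0.4]

```text
time_s: 8.08
position: [0.5229, 0.1864, 0.0748]
tcp_rot: [[0.943, 0.332, 0.0], [0.332, -0.943, 0.0], [0.0, 0.0, -1.0]]
force: [-0.1, -0.3, 0.6]
opening: 0.739
grasp_force: 29.8
```

Contact; release and rise.

>>> move_arm:
  increments:
    - [0, 0, 0.002, 0, 0, 0, 0.4]
    - [0, 0, 0.002, 0, 0, 0, 0.8]
    - [0, 0, 0.002, 0, 0, 0, 0.85]
    - [0, 0, 0.002, 0, 0, 0, 1]
    - [0, 0, 0.002, 0, 0, 0, 1]
    - [0, 0, 0.002, 0, 0, 0, 1]
    - [0, 0, 0.002, 0, 0, 0, 1]
    - [0, 0, 0.002, 0, 0, 0, 1]

```text
time_s: 8.75
position: [0.5228, 0.1863, 0.0738]
tcp_rot: [[0.943, 0.332, -0.0], [0.332, -0.943, -0.0], [-0.0, -0.0, -1.0]]
force: [0.4, 0.6, -0.4]
opening: 0.991
grasp_force: 0.0
```

>>> move_arm:
  increments:
    - [0, 0, -0.06, 0, 0, 0, 1]
    - [0, 0, -0.15, 0, 0, 0, 1]
    - [0, 0, -0.28, 0, 0, 0, 1]
    - [0, 0, -0.4, 0, 0, 0, 1]
    - [0, 0, -0.5, 0, 0, 0, 1]
    - [0, 0, -0.6, 0, 0, 0, 1]
    - [0, 0, -0.6, 0, 0, 0, 1]
    - [0, 0, -0.6, 0, 0, 0, 1]

```text
time_s: 9.42
position: [0.5238, 0.1866, 0.256]
tcp_rot: [[0.943, 0.332, 0.005], [0.332, -0.943, 0.001], [0.005, 0.001, -1.0]]
force: [-0.1, 0.4, -0.1]
opening: 1.003
grasp_force: 0.0
```

```bash
python3 - <<'E'
from h import *
s=bot.read_state();print(s['time_s'],s['position'])
c=snap('wrist','w3');t=snap('top')
im=t['image'];H,S,V=cv2.split(cv2.cvtColor(im,cv2.COLOR_BGR2HSV))
print([(x['location'],x['conf']) for x in nets.find_in('wrist','cup')])
E
```

```text
9.4167 [0.5238231  0.18657408 0.25596447]
[([252.1, 184.7], 0.6), ([263.2, 6.1], 0.25)]
```

View pics/w3.png

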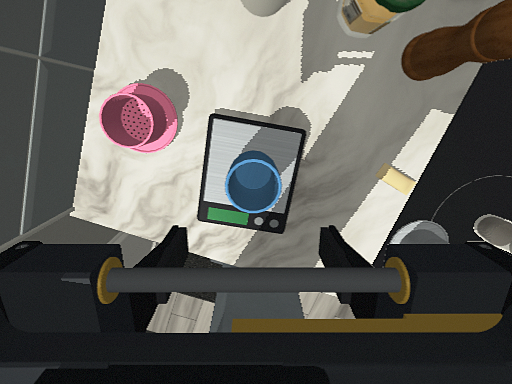

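The cup stands upright on the plate, rim at (253.5,186.5).

```bash
python3 - <<'E'
from h import *
c=snap('wrist')
print('cup rim',at_z(c,(253.5,186.5),.107),proj(c,(.5228,.1864,.107)))
e,d=ray(c,(253.5,186.5))
# earlier picture w1: same camera mount; rebuild pose from eye then
R=np.array(c['orientation']);c1=dict(c);c1['eye']=np.array([0.66717763,-0.12159972,0.41426664])
for n,p,z in[('brim',(207.3,214.2),.014),('rim',(200.7,228),.069),('press disc',(304.5,247.5),.008),('lid knob',(369.5,166.4),.065),('lid skirt',(356,158),.009)]:print(n,at_z(c1,p,z))
t=dict(snap('top'))
for n,p,z in[('brim',(300.5,232.3),.014),('press disc',(356,235.8),.008),('press grip',(360,235),.077),('knob',(363.3,180),.07),('skirt',(359.2,183),.006)]:print('top',n,at_z(t,p,z))
E
```

```text
cup rim [0.51978718 0.18555879 0.107     ] [253.68612707 183.84902511]
brim [ 0.48853525 -0.10780866  0.014     ]
rim [ 0.4902046  -0.10691921  0.069     ]
press disc [ 0.48228001 -0.27816419  0.008     ]
lid knob [ 0.64630259 -0.29021127  0.065     ]
lid skirt [ 0.64775194 -0.29226437  0.009     ]
top brim [ 0.48783904 -0.10798709  0.014     ]
top press disc [ 0.48126506 -0.28019456  0.008     ]
top press grip [ 0.48020505 -0.27637767  0.077     ]
top knob [ 0.64482169 -0.28885884  0.07      ]
top skirt [ 0.6464573  -0.29137328  0.006     ]
```

>>> move_arm:
  increments:
    - [-0.43, 0.887, 0, 0, 0, 0, 1]
    - [-0.43, 0.887, 0, 0, 0, 0, 1]
    - [-0.43, 0.887, 0, 0, 0, 0, 1]
    - [-0.43, 0.887, 0, 0, 0, 0, 1]
    - [-0.43, 0.887, 0, 0, 0, 0, 1]
    - [-0.43, 0.887, 0, 0, 0, 0, 1]
    - [-0.43, 0.887, 0, 0, 0, 0, 1]
    - [-0.43, 0.887, 0, 0, 0, 0, 1]
    - [-0.43, 0.887, 0, 0, 0, 0, 1]
    - [-0.43, 0.887, 0.2, 0, 0, 0, 1]

```text
time_s: 10.5
position: [0.4947, -0.1098, 0.2171]
tcp_rot: [[0.944, 0.331, 0.014], [0.331, -0.944, -0.006], [0.012, 0.01, -1.0]]
force: [1.9, -0.7, -0.5]
opening: 1.001
grasp_force: 0.0
```

```bash
python3 - <<'E'
from h import *
s=bot.read_state();print(s['time_s'],s['position'],s['tcp_rot'])
d=np.array([.489,-.1075,.043])-s['position'];print(np.array(s['tcp_rot']).T@d/.3)
E
```

```text
10.5 [ 0.49473616 -0.10980088  0.21711788] [[ 0.9436546   0.33062075  0.01434971]
 [ 0.33072764 -0.9437085  -0.00578704]
 [ 0.01162863  0.01020682 -0.99988029]]
[-0.0222558  -0.01948346  0.58000469]
```

>>> move_arm:
  increments:
    - [0, 0, 0, 0, 0, 0, 1]
    - [0, 0, 0.1, 0, 0, 0, 1]
    - [0, 0, 0.2, 0, 0, 0, 1]
    - [0, 0, 0.3, 0, 0, 0, 1]
    - [0, 0, 0.3, 0, 0, 0, 1]

```text
time_s: 10.92
position: [0.4859, -0.1042, 0.1182]
tcp_rot: [[0.942, 0.334, -0.011], [0.334, -0.942, 0.006], [-0.009, -0.009, -1.0]]
force: [0.2, -0.1, 0.0]
opening: 1.002
grasp_force: 0.0
```

```bash
python3 - <<'E'
from h import *
s=bot.read_state();print(s['time_s'],s['position'],s['tcp_rot'])
d=np.array([.489,-.1075,.043])-s['position'];print(np.array(s['tcp_rot']).T@d/.3)
E
```

```text
10.9167 [ 0.48588824 -0.10419581  0.11817819] [[ 0.94240346  0.33428358 -0.01141095]
 [ 0.33435996 -0.94242906  0.00555775]
 [-0.00889614 -0.009053   -0.99991945]]
[0.00832181 0.01611587 0.25039419]
```

>>> move_arm:
  increments:
    - [0, 0, 0, 0, 0, 0, 1]
    - [0, 0, 0, 0, 0, 0, 1]
    - [0, 0, 0, 0, 0, 0, 1]

```text
time_s: 11.17
position: [0.4909, -0.1074, 0.1242]
tcp_rot: [[0.943, 0.333, 0.003], [0.333, -0.943, -0.001], [0.003, 0.002, -1.0]]
force: [-0.1, -0.6, -0.3]
opening: 1.002
grasp_force: 0.0
```

>>> move_arm:
  increments:
    - [-0.005, 0, 0.1, 0, 0, 0, 1]
    - [-0.005, 0, 0.2, 0, 0, 0, 1]
    - [-0.005, 0, 0.265, 0, 0, 0, 1]
    - [-0.005, 0, 0.265, 0, 0, 0, 1]
    - [-0.005, 0, 0.265, 0, 0, 0, 1]
    - [-0.005, 0, 0.265, 0, 0, 0, 1]

```text
time_s: 11.67
position: [0.4895, -0.1085, 0.0445]
tcp_rot: [[0.943, 0.332, 0.003], [0.332, -0.943, -0.001], [0.002, 0.002, -1.0]]
force: [0.9, 0.3, 0.0]
opening: 1.003
grasp_force: 0.0
```

>>> move_arm:
  increments:
    - [0, 0, 0, 0, 0, 0, 0.4]
    - [0, 0, 0, 0, 0, 0, 0.4]
    - [0, 0, 0, 0, 0, 0, 0.4]
    - [0, 0, 0, 0, 0, 0, 0.4]
    - [0, 0, 0, 0, 0, 0, 0.4]
    - [0, 0, 0, 0, 0, 0, 0.4]
    - [0, 0, 0, 0, 0, 0, 0.4]
    - [0, 0, 0, 0, 0, 0, 0.4]

```text
time_s: 12.33
position: [0.4883, -0.1079, 0.0435]
tcp_rot: [[0.943, 0.332, 0.001], [0.332, -0.943, -0.0], [0.001, 0.0, -1.0]]
force: [-0.4, 0.9, 6.6]
opening: 0.754
grasp_force: 30.0
```

>>> move_arm:
  increments:
    - [0, 0, -0.06, 0, 0, 0, 0.4]
    - [0, 0, -0.14, 0, 0, 0, 0.4]
    - [0, 0, -0.24, 0, 0, 0, 0.4]
    - [0, 0, -0.34, 0, 0, 0, 0.4]
    - [0, 0, -0.44, 0, 0, 0, 0.4]
    - [0, 0, -0.5, 0, 0, 0, 0.4]
    - [0, 0, -0.52, 0, 0, 0, 0.4]
    - [0, 0, -0.52, 0, 0, 0, 0.4]

```text
time_s: 13.0
position: [0.4888, -0.1083, 0.2]
tcp_rot: [[0.943, 0.332, 0.003], [0.332, -0.943, -0.001], [0.002, 0.002, -1.0]]
force: [1.1, -0.2, -1.5]
opening: 0.751
grasp_force: 30.0
```

>>> move_arm:
  increments:
    - [0.04, -0.09, 0, 0, 0, 0, 0.4]
    - [0.1, -0.21, 0, 0, 0, 0, 0.4]
    - [0.16, -0.33, 0, 0, 0, 0, 0.4]
    - [0.22, -0.45, 0, 0, 0, 0, 0.4]
    - [0.27, -0.57, 0, 0, 0, 0, 0.4]
    - [0.33, -0.68, 0, 0, 0, 0, 0.4]
    - [0.37, -0.77, 0, 0, 0, 0, 0.4]
    - [0.4, -0.83, 0, 0, 0, 0, 0.4]
    - [0.42, -0.87, 0, 0, 0, 0, 0.4]
    - [0.43, -0.887, 0, 0, 0, 0, 0.4]

```text
time_s: 13.83
position: [0.5203, 0.1874, 0.1968]
tcp_rot: [[0.942, 0.334, -0.004], [0.334, -0.942, -0.0], [-0.003, -0.001, -1.0]]
force: [-0.5, -0.7, -0.7]
opening: 0.754
grasp_force: 30.0
```

>>> move_arm:
  increments:
    - [0, 0, 0, 0, 0, 0, 0.4]
    - [0, 0, 0, 0, 0, 0, 0.4]
    - [0, 0, 0, 0, 0, 0, 0.4]
    - [0, 0, 0, 0, 0, 0, 0.4]

```text
time_s: 14.17
position: [0.5214, 0.1845, 0.1987]
tcp_rot: [[0.944, 0.331, -0.001], [0.331, -0.944, -0.0], [-0.001, 0.0, -1.0]]
force: [-0.5, 0.2, -0.8]
opening: 0.751
grasp_force: 30.0
```

```bash
python3 - <<'E'
from h import *
s=bot.read_state();print(s['time_s'],s['position'])
d=np.array([.5225,.186,.15])-s['position'];print(np.array(s['tcp_rot']).T@d/.3)
c=snap('wrist','w4');a=c['image'];b=snap('scene')['image'][120:216,180:308]
cv2.imwrite('pics/w4.png',np.hstack([a[:,100:420],cv2.resize(b,(480,384)[:2] if 0 else (480,384))]))
E
```

```text
14.1667 [0.52135764 0.18453253 0.19865204]
[ 0.00531653 -0.00338724  0.16216942]
```

View pics/w4.png

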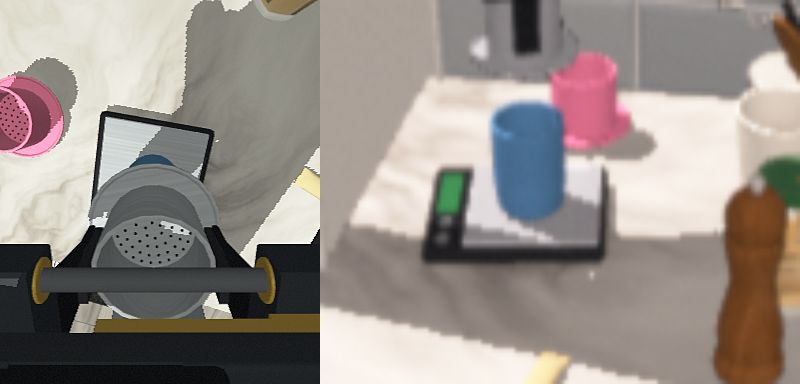

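The filter hangs level above the cup, which is still upright on the plate. Lowering it now.

>>> move_arm:
  increments:
    - [0.004, -0.003, 0.05, 0, 0, 0, 0.4]
    - [0.004, -0.003, 0.1, 0, 0, 0, 0.4]
    - [0.004, -0.003, 0.14, 0, 0, 0, 0.4]
    - [0.004, -0.003, 0.165, 0, 0, 0, 0.4]
    - [0.004, -0.003, 0.17, 0, 0, 0, 0.4]
    - [0.004, -0.003, 0.17, 0, 0, 0, 0.4]

```text
time_s: 14.77
position: [0.5221, 0.1868, 0.1475]
tcp_rot: [[0.943, 0.332, -0.001], [0.332, -0.943, -0.0], [-0.001, -0.0, -1.0]]
force: [0.2, -0.9, -0.9]
opening: 0.747
grasp_force: 30.0
```

>>> move_arm:
  increments:
    - [0, 0, 0.005, 0, 0, 0, 0.4]
    - [0, 0, 0.01, 0, 0, 0, 0.4]
    - [0, 0, 0.013, 0, 0, 0, 0.4]
    - [0, 0, 0.013, 0, 0, 0, 0.4]

```text
time_s: 15.1
position: [0.5224, 0.1872, 0.1442]
tcp_rot: [[0.943, 0.332, 0.001], [0.332, -0.943, 0.0], [0.001, 0.0, -1.0]]
force: [-0.3, 0.4, -2.0]
opening: 0.752
grasp_force: 30.0
```

>>> move_arm:
  increments:
    - [0, 0, 0.003, 0, 0, 0, 0.4]
    - [0, 0, 0.006, 0, 0, 0, 0.4]
    - [0, 0, 0.006, 0, 0, 0, 0.4]

```text
time_s: 15.35
position: [0.5221, 0.1872, 0.142]
tcp_rot: [[0.943, 0.332, -0.0], [0.332, -0.943, -0.0], [-0.0, -0.0, -1.0]]
force: [-0.2, -0.4, -1.5]
opening: 0.752
grasp_force: 30.0
```

>>> move_arm:
  increments:
    - [0, 0, 0.003, 0, 0, 0, 0.4]
    - [0, 0, 0.006, 0, 0, 0, 0.4]
    - [0, 0, 0.006, 0, 0, 0, 0.4]

```text
time_s: 15.6
position: [0.5221, 0.1871, 0.1401]
tcp_rot: [[0.943, 0.332, -0.0], [0.332, -0.943, -0.0], [-0.0, -0.0, -1.0]]
force: [-0.1, 0.6, -1.5]
opening: 0.747
grasp_force: 30.0
```

>>> move_arm:
  increments:
    - [0, 0, 0.003, 0, 0, 0, 0.4]
    - [0, 0, 0.005, 0, 0, 0, 0.4]
    - [0, 0, 0.005, 0, 0, 0, 0.4]

```text
time_s: 15.85
position: [0.5221, 0.1871, 0.1386]
tcp_rot: [[0.943, 0.332, -0.0], [0.332, -0.943, -0.0], [-0.0, -0.0, -1.0]]
force: [-0.5, 1.0, -1.6]
opening: 0.753
grasp_force: 30.0
```

>>> move_arm:
  increments:
    - [0, 0, 0.003, 0, 0, 0, 0.4]
    - [0, 0, 0.004, 0, 0, 0, 0.4]
    - [0, 0, 0.004, 0, 0, 0, 0.4]

```text
time_s: 16.1
position: [0.5222, 0.1871, 0.1375]
tcp_rot: [[0.943, 0.332, -0.0], [0.332, -0.943, -0.0], [-0.0, -0.0, -1.0]]
force: [0.5, -0.3, -1.3]
opening: 0.749
grasp_force: 30.0
```

>>> move_arm:
  increments:
    - [0, 0, 0.003, 0, 0, 0, 0.4]
    - [0, 0, 0.004, 0, 0, 0, 0.4]
    - [0, 0, 0.004, 0, 0, 0, 0.4]

```text
time_s: 16.35
position: [0.5224, 0.1872, 0.137]
tcp_rot: [[0.943, 0.332, 0.001], [0.332, -0.943, 0.0], [0.001, 0.0, -1.0]]
force: [-1.0, -1.0, 4.1]
opening: 0.752
grasp_force: 30.0
```

>>> move_arm:
  increments:
    - [0, 0, -0.001, 0, 0, 0, 0.78]
    - [0, 0, -0.001, 0, 0, 0, 0.8]
    - [0, 0, -0.001, 0, 0, 0, 0.85]
    - [0, 0, -0.001, 0, 0, 0, 1]
    - [0, 0, -0.001, 0, 0, 0, 1]
    - [0, 0, -0.001, 0, 0, 0, 1]
    - [0, 0, -0.001, 0, 0, 0, 1]
    - [0, 0, -0.001, 0, 0, 0, 1]

```text
time_s: 17.02
position: [0.5222, 0.1871, 0.1366]
tcp_rot: [[0.943, 0.332, -0.0], [0.332, -0.943, -0.0], [-0.0, -0.0, -1.0]]
force: [-0.0, 0.2, -0.8]
opening: 0.991
grasp_force: 0.0
```

>>> move_arm:
  increments:
    - [0, 0, -0.05, 0, 0, 0, 1]
    - [0, 0, -0.12, 0, 0, 0, 1]
    - [0, 0, -0.22, 0, 0, 0, 1]
    - [0, 0, -0.34, 0, 0, 0, 1]
    - [0, 0, -0.44, 0, 0, 0, 1]
    - [0, 0, -0.5, 0, 0, 0, 1]
    - [0, 0, -0.5, 0, 0, 0, 1]
    - [0, 0, -0.5, 0, 0, 0, 1]
    - [0, 0, -0.5, 0, 0, 0, 1]

```text
time_s: 17.77
position: [0.5212, 0.187, 0.2854]
tcp_rot: [[0.943, 0.332, -0.003], [0.332, -0.943, -0.0], [-0.003, -0.0, -1.0]]
force: [0.7, -1.2, -0.5]
opening: 1.001
grasp_force: 0.0
```

```bash
python3 - <<'E'
from h import *
s=bot.read_state();print(s['time_s'],s['position'])
d=np.array([.4810,-.278,.25])-s['position'];print(np.array(s['tcp_rot']).T@d/.3)
c=snap('wrist');print(proj(c,(.5222,.187,.165)),proj(c,(.5222,.187,.113)))
a=c['image'];b=snap('scene')['image'][120:216,180:308]
cv2.imwrite('pics/w5.png',np.hstack([a[:,100:420],cv2.resize(b,(480,384))]))
E
```

```text
17.7667 [0.52122406 0.18696408 0.28543696]
[-0.64122768  1.41729134  0.11904498]
[253.80632915 190.78325793] [253.68595096 178.1580494 ]
```

View pics/w5.png

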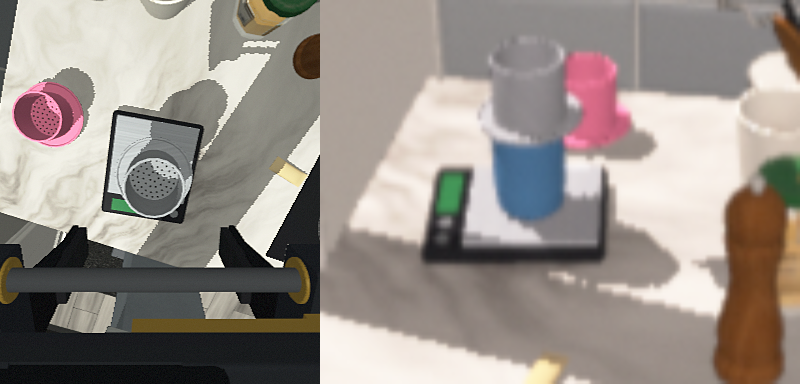

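The filter sits level on the cup, rim at (253,188) in wrist pixels. Next the press, with a close look on the way.

>>> move_arm:
  increments:
    - [-0.59, 1, 0, 0, 0, 0, 1]
    - [-0.59, 1, 0, 0, 0, 0, 1]
    - [-0.59, 1, 0, 0, 0, 0, 1]
    - [-0.59, 1, 0, 0, 0, 0, 1]
    - [-0.59, 1, 0, 0, 0, 0, 1]
    - [-0.59, 1, 0, 0, 0, 0, 1]
    - [-0.59, 1, 0, 0, 0, 0, 1]
    - [-0.59, 1, 0, 0, 0, 0, 1]
    - [-0.59, 1, 0, 0, 0, 0, 1]
    - [-0.59, 1, 0, 0, 0, 0, 1]

```text
time_s: 18.7
position: [0.4541, -0.1582, 0.2853]
tcp_rot: [[0.945, 0.327, -0.002], [0.327, -0.945, 0.0], [-0.002, -0.001, -1.0]]
force: [-1.2, -0.0, -0.1]
opening: 1.004
grasp_force: 0.0
```

>>> move_arm:
  increments:
    - [-0.25, 0.42, 0, 0, 0, 0, 0.6]
    - [-0.25, 0.42, 0.1, 0, 0, 0, 0.6]
    - [-0.25, 0.42, 0.28, 0, 0, 0, 0.6]
    - [-0.25, 0.42, 0.28, 0, 0, 0, 0.6]
    - [-0.25, 0.42, 0.28, 0, 0, 0, 0.6]
    - [-0.25, 0.42, 0.28, 0, 0, 0, 0.6]
    - [-0.25, 0.42, 0.28, 0, 0, 0, 0.6]
    - [-0.25, 0.42, 0.28, 0, 0, 0, 0.6]
    - [-0.25, 0.42, 0.28, 0, 0, 0, 0.6]
    - [-0.25, 0.42, 0.28, 0, 0, 0, 0.6]

```text
time_s: 19.53
position: [0.4271, -0.2975, 0.2041]
tcp_rot: [[0.942, 0.334, 0.002], [0.334, -0.942, -0.002], [0.001, 0.002, -1.0]]
force: [0.8, -0.7, 0.6]
opening: 0.603
grasp_force: 0.0
```

```bash
python3 - <<'E'
from h import *
s=bot.read_state();print(s['time_s'],s['position'])
c=snap('wrist','w6');print(proj(c,(.481,-.278,.078)),proj(c,(.481,-.278,.008)))
for x in nets.find_in('wrist','press'):print(x)
E
```

```text
19.5333 [ 0.42708454 -0.29748176  0.20410082]
[252.90768225 135.67127922] [252.77998191 129.99247719]
{'location': [255.8, 128.9], 'conf': 0.76}
```

View pics/w6.png

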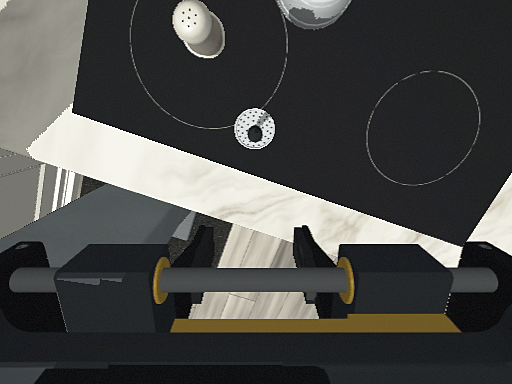

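The press's grip is at (255.5,134) and its disc is centred at (255,129).

```bash
python3 - <<'E'
from h import *
c=snap('wrist');s=bot.read_state()
g=at_z(c,(255.5,134),.079);q=at_z(c,(255,129),.01);print(g,q)
p=(g+q)/2
d=np.array([p[0],p[1],.066])-s['position'];print(np.array(s['tcp_rot']).T@d/.3)
E
```

```text
[ 0.48322496 -0.28015243  0.079     ] [ 0.48289713 -0.28042322  0.01      ]
[0.19647726 0.00654155 0.45890884]
```

>>> move_arm:
  increments:
    - [0.1, 0.007, 0, 0, 0, 0, 0.5]
    - [0.196, 0.007, 0, 0, 0, 0, 0.5]
    - [0.196, 0.007, 0.1, 0, 0, 0, 0.5]
    - [0.196, 0.007, 0.2, 0, 0, 0, 0.5]
    - [0.196, 0.007, 0.3, 0, 0, 0, 0.5]
    - [0.196, 0.007, 0.39, 0, 0, 0, 0.5]
    - [0.196, 0.007, 0.455, 0, 0, 0, 0.5]
    - [0.196, 0.007, 0.455, 0, 0, 0, 0.5]
    - [0.196, 0.007, 0.455, 0, 0, 0, 0.5]

```text
time_s: 20.43
position: [0.482, -0.2804, 0.0657]
tcp_rot: [[0.943, 0.333, -0.001], [0.333, -0.943, 0.001], [-0.001, -0.002, -1.0]]
force: [-0.7, -0.1, 0.3]
opening: 0.5
grasp_force: 0.0
```

>>> move_arm:
  increments:
    - [0, 0, 0, 0, 0, 0, 0.3]
    - [0, 0, 0, 0, 0, 0, 0.25]
    - [0, 0, 0, 0, 0, 0, 0.2]
    - [0, 0, 0, 0, 0, 0, 0.1]
    - [0, 0, 0, 0, 0, 0, 0]
    - [0, 0, 0, 0, 0, 0, 0]
    - [0, 0, 0, 0, 0, 0, 0]
    - [0, 0, 0, 0, 0, 0, 0]

```text
time_s: 21.1
position: [0.4825, -0.2809, 0.0667]
tcp_rot: [[0.943, 0.332, 0.001], [0.332, -0.943, -0.0], [0.0, 0.001, -1.0]]
force: [-0.3, 1.4, 4.4]
opening: 0.173
grasp_force: 29.9
```

>>> move_arm:
  increments:
    - [0, 0, -0.05, 0, 0, 0, 0]
    - [0, 0, -0.13, 0, 0, 0, 0]
    - [0, 0, -0.24, 0, 0, 0, 0]
    - [0, 0, -0.36, 0, 0, 0, 0]
    - [0, 0, -0.48, 0, 0, 0, 0]
    - [0, 0, -0.56, 0, 0, 0, 0]
    - [0, 0, -0.6, 0, 0, 0, 0]
    - [0, 0, -0.6, 0, 0, 0, 0]

```text
time_s: 21.77
position: [0.4838, -0.2821, 0.2495]
tcp_rot: [[0.943, 0.332, 0.005], [0.332, -0.943, -0.005], [0.004, 0.006, -1.0]]
force: [0.8, -0.3, -1.3]
opening: 0.175
grasp_force: 30.0
```

>>> move_arm:
  increments:
    - [0.03, -0.08, 0, 0, 0, 0, 0]
    - [0.09, -0.2, 0, 0, 0, 0, 0]
    - [0.14, -0.32, 0, 0, 0, 0, 0]
    - [0.2, -0.44, 0, 0, 0, 0, 0]
    - [0.25, -0.56, 0, 0, 0, 0, 0]
    - [0.3, -0.68, 0, 0, 0, 0, 0]
    - [0.35, -0.78, 0, 0, 0, 0, 0]
    - [0.39, -0.87, 0, 0, 0, 0, 0]
    - [0.42, -0.93, 0, 0, 0, 0, 0]
    - [0.43, -0.96, 0, 0, 0, 0, 0]

```text
time_s: 22.6
position: [0.5072, 0.0364, 0.2446]
tcp_rot: [[0.942, 0.335, -0.003], [0.335, -0.942, 0.001], [-0.002, -0.002, -1.0]]
force: [0.4, -0.4, -0.8]
opening: 0.17
grasp_force: 30.0
```

>>> move_arm:
  increments:
    - [0.04, -0.08, 0, 0, 0, 0, 0]
    - [0.08, -0.18, 0, 0, 0, 0, 0]
    - [0.12, -0.28, 0, 0, 0, 0, 0]
    - [0.16, -0.36, 0, 0, 0, 0, 0]
    - [0.19, -0.42, 0, 0, 0, 0, 0]
    - [0.21, -0.468, 0, 0, 0, 0, 0]
    - [0.21, -0.468, 0, 0, 0, 0, 0]
    - [0.21, -0.468, 0, 0, 0, 0, 0]
    - [0.21, -0.468, 0, 0, 0, 0, 0]

```text
time_s: 23.35
position: [0.5206, 0.1859, 0.2453]
tcp_rot: [[0.943, 0.332, -0.002], [0.332, -0.943, -0.001], [-0.002, 0.0, -1.0]]
force: [-0.5, -0.3, 0.0]
opening: 0.176
grasp_force: 30.0
```

```bash
python3 - <<'E'
from h import *
s=bot.read_state();print(s['time_s'],s['position'])
d=np.array([.5222,.187,.2])-s['position'];print(np.array(s['tcp_rot']).T@d/.3)
c=snap('wrist');a=c['image'];b=snap('scene')['image'][90:186,180:308]
cv2.imwrite('pics/w7.png',np.hstack([a[:,100:420],cv2.resize(b,(480,384))]))
for n,P in [('rim+x',(.5222+.03*.943,.187+.03*.333,.165)),('ctr',(.5222,.187,.165)),('L',(.5222-.03*.333,.187+.03*.943,.165)),('R',(.5222+.03*.333,.187-.03*.943,.165))]:print(n,proj(c,P))
E
```

```text
23.35 [0.52055839 0.18585526 0.2452928 ]
[ 0.00674923 -0.00183915  0.15096132]
rim+x [252.91837405 170.48751515]
ctr [252.95411617 203.02555876]
L [219.6727215  203.06661121]
R [286.22662986 202.98385235]
```

View pics/w7.png

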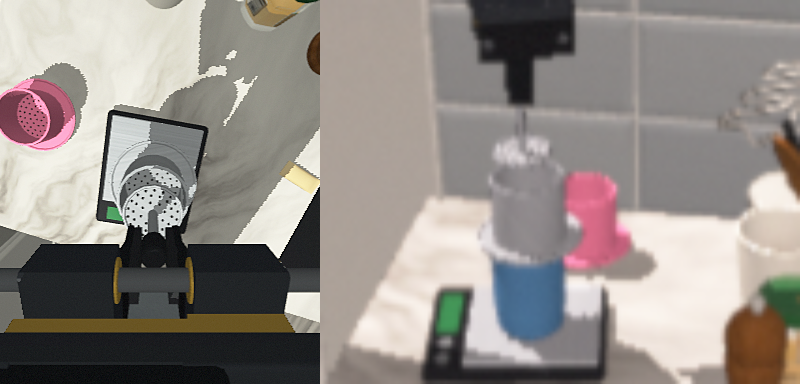

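The press hangs centred over the chamber, rim edges at about (220,203) and (287,203), as predicted. Lowering it.

>>> move_arm:
  increments:
    - [0.005, -0.002, 0.03, 0, 0, 0, 0]
    - [0.005, -0.002, 0.06, 0, 0, 0, 0]
    - [0.005, -0.002, 0.09, 0, 0, 0, 0]
    - [0.005, -0.002, 0.1, 0, 0, 0, 0]
    - [0.005, -0.002, 0.1, 0, 0, 0, 0]
    - [0.005, -0.002, 0.1, 0, 0, 0, 0]

```text
time_s: 23.95
position: [0.522, 0.188, 0.2156]
tcp_rot: [[0.943, 0.332, -0.001], [0.332, -0.943, -0.0], [-0.001, -0.0, -1.0]]
force: [0.6, 0.0, -0.8]
opening: 0.175
grasp_force: 30.0
```

>>> move_arm:
  increments:
    - [0, 0, 0.03, 0, 0, 0, 0]
    - [0, 0, 0.06, 0, 0, 0, 0]
    - [0, 0, 0.09, 0, 0, 0, 0]
    - [0, 0, 0.11, 0, 0, 0, 0]
    - [0, 0, 0.12, 0, 0, 0, 0]
    - [0, 0, 0.12, 0, 0, 0, 0]
    - [0, 0, 0.12, 0, 0, 0, 0]

```text
time_s: 24.53
position: [0.5222, 0.1881, 0.1799]
tcp_rot: [[0.943, 0.332, -0.0], [0.332, -0.943, -0.0], [-0.0, -0.0, -1.0]]
force: [-0.2, 0.5, -0.8]
opening: 0.171
grasp_force: 30.0
```

>>> move_arm:
  increments:
    - [0, 0, 0.003, 0, 0, 0, 0]
    - [0, 0, 0.006, 0, 0, 0, 0]
    - [0, 0, 0.006, 0, 0, 0, 0]

```text
time_s: 24.78
position: [0.5223, 0.1881, 0.1786]
tcp_rot: [[0.943, 0.332, 0.001], [0.332, -0.943, 0.0], [0.0, 0.0, -1.0]]
force: [0.1, -0.3, -1.6]
opening: 0.174
grasp_force: 30.0
```

>>> move_arm:
  increments:
    - [0, 0, 0.003, 0, 0, 0, 0]
    - [0, 0, 0.006, 0, 0, 0, 0]
    - [0, 0, 0.006, 0, 0, 0, 0]

```text
time_s: 25.03
position: [0.5221, 0.1881, 0.1765]
tcp_rot: [[0.943, 0.332, -0.0], [0.332, -0.943, -0.0], [-0.0, -0.0, -1.0]]
force: [0.3, -0.4, 0.1]
opening: 0.173
grasp_force: 30.0
```

>>> move_arm:
  increments:
    - [0, 0, 0.003, 0, 0, 0, 0]
    - [0, 0, 0.004, 0, 0, 0, 0]
    - [0, 0, 0.004, 0, 0, 0, 0]

```text
time_s: 25.28
position: [0.5221, 0.188, 0.1753]
tcp_rot: [[0.943, 0.332, -0.0], [0.332, -0.943, -0.0], [-0.0, -0.0, -1.0]]
force: [-0.1, 0.1, -0.7]
opening: 0.174
grasp_force: 30.0
```

>>> move_arm:
  increments:
    - [0, 0, 0.003, 0, 0, 0, 0]
    - [0, 0, 0.004, 0, 0, 0, 0]
    - [0, 0, 0.004, 0, 0, 0, 0]

```text
time_s: 25.53
position: [0.5223, 0.1882, 0.1743]
tcp_rot: [[0.943, 0.332, 0.0], [0.332, -0.943, 0.0], [0.0, -0.0, -1.0]]
force: [-0.9, 0.3, -0.2]
opening: 0.175
grasp_force: 30.0
```

>>> move_arm:
  increments:
    - [0, 0, 0.003, 0, 0, 0, 0]
    - [0, 0, 0.003, 0, 0, 0, 0]
    - [0, 0, 0.003, 0, 0, 0, 0]

```text
time_s: 25.78
position: [0.5227, 0.1882, 0.1742]
tcp_rot: [[0.943, 0.332, 0.001], [0.332, -0.943, 0.0], [0.001, 0.0, -1.0]]
force: [-0.5, -0.2, 4.9]
opening: 0.172
grasp_force: 30.0
```

>>> move_arm:
  increments:
    - [0, 0, 0.003, 0, 0, 0, 0]
    - [0, 0, 0.003, 0, 0, 0, 0]
    - [0, 0, 0.003, 0, 0, 0, 0]

```text
time_s: 26.03
position: [0.5231, 0.1883, 0.1741]
tcp_rot: [[0.943, 0.332, 0.003], [0.332, -0.943, 0.0], [0.003, 0.0, -1.0]]
force: [-1.7, 0.1, 9.4]
opening: 0.171
grasp_force: 29.9
```

>>> move_arm:
  increments:
    - [0, 0, -0.004, 0, 0, 0, 0.1]
    - [0, 0, -0.006, 0, 0, 0, 0.22]
    - [0, 0, -0.006, 0, 0, 0, 0.26]
    - [0, 0, -0.006, 0, 0, 0, 0.26]
    - [0, 0, -0.006, 0, 0, 0, 0.26]
    - [0, 0, -0.006, 0, 0, 0, 0.26]

```text
time_s: 26.53
position: [0.5221, 0.188, 0.1739]
tcp_rot: [[0.943, 0.332, -0.001], [0.332, -0.943, -0.0], [-0.001, -0.0, -1.0]]
force: [0.3, -0.5, 0.1]
opening: 0.256
grasp_force: 0.0
```

>>> move_arm:
  increments:
    - [0, 0, -0.02, 0, 0, 0, 0.26]
    - [0, 0, -0.05, 0, 0, 0, 0.26]
    - [0, 0, -0.1, 0, 0, 0, 0.26]
    - [0, 0, -0.16, 0, 0, 0, 0.26]
    - [0, 0, -0.25, 0, 0, 0, 0.4]
    - [0, 0, -0.35, 0, 0, 0, 0.4]
    - [0, 0, -0.42, 0, 0, 0, 0.4]
    - [0, 0, -0.45, 0, 0, 0, 0.4]
    - [0, 0, -0.45, 0, 0, 0, 0.4]

```text
time_s: 27.28
position: [0.5237, 0.1884, 0.3124]
tcp_rot: [[0.943, 0.332, 0.007], [0.332, -0.943, 0.001], [0.007, 0.001, -1.0]]
force: [0.0, 0.1, -0.3]
opening: 0.392
grasp_force: 0.0
```

```bash
python3 - <<'E'
from h import *
s=bot.read_state();print(s['time_s'],s['position'])
d=np.array([.59,-.31,.25])-s['position'];print(np.array(s['tcp_rot']).T@d/.3)
c=snap('wrist');a=c['image'];b=snap('scene')['image'][100:196,180:308]
cv2.imwrite('pics/w8.png',np.hstack([cv2.resize(a[140:268,190:316],(378,384)),cv2.resize(b,(420,384))]))
print(proj(c,(.5222,.187,.165)),proj(c,(.5222,.187,.187)))
E
```

```text
27.2833 [0.52365107 0.18835956 0.31237546]
[-0.34511905  1.63995909  0.20772742]
[253.95033289 187.20695028] [254.0555447  192.91406427]
```

View pics/w8.png

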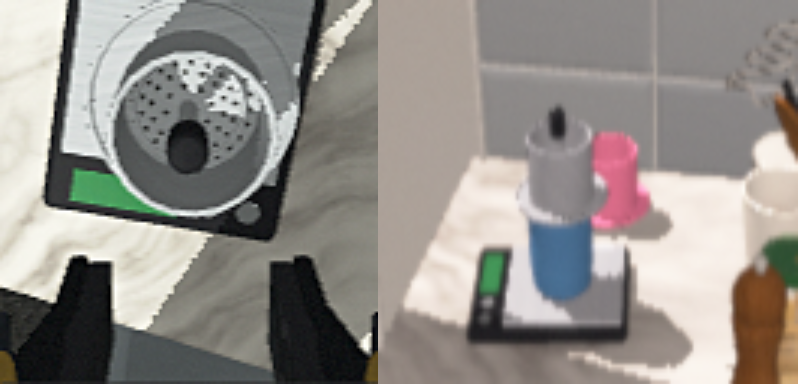

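The press stands on the floor of the chamber, grip at about (252,188) and nearly concentric with the rim at (254,184). Now the lid.

>>> move_arm:
  increments:
    - [-0.21, 1, 0, 0, 0, 0, 0.5]
    - [-0.21, 1, 0, 0, 0, 0, 0.5]
    - [-0.21, 1, 0, 0, 0, 0, 0.5]
    - [-0.21, 1, 0, 0, 0, 0, 0.5]
    - [-0.21, 1, 0, 0, 0, 0, 0.5]
    - [-0.21, 1, 0, 0, 0, 0, 0.5]
    - [-0.21, 1, 0, 0, 0, 0, 0.5]
    - [-0.21, 1, 0, 0, 0, 0, 0.5]
    - [-0.21, 1, 0, 0, 0, 0, 0.5]
    - [-0.21, 1, 0, 0, 0, 0, 0.5]

```text
time_s: 28.22
position: [0.5615, -0.116, 0.3071]
tcp_rot: [[0.944, 0.33, -0.004], [0.33, -0.944, 0.003], [-0.003, -0.004, -1.0]]
force: [-0.3, 0.0, -0.4]
opening: 0.501
grasp_force: 0.0
```

>>> move_arm:
  increments:
    - [-0.135, 0.64, 0, 0, 0, 0, 0.5]
    - [-0.135, 0.64, 0, 0, 0, 0, 0.5]
    - [-0.135, 0.64, 0.1, 0, 0, 0, 0.5]
    - [-0.135, 0.64, 0.2, 0, 0, 0, 0.5]
    - [-0.135, 0.64, 0.3, 0, 0, 0, 0.5]
    - [-0.135, 0.64, 0.3, 0, 0, 0, 0.5]
    - [-0.135, 0.64, 0.3, 0, 0, 0, 0.5]
    - [-0.135, 0.64, 0.3, 0, 0, 0, 0.5]
    - [-0.135, 0.64, 0.3, 0, 0, 0, 0.5]
    - [-0.135, 0.64, 0.3, 0, 0, 0, 0.5]

```text
time_s: 29.05
position: [0.5892, -0.3086, 0.2212]
tcp_rot: [[0.942, 0.335, 0.002], [0.335, -0.942, -0.001], [0.002, 0.002, -1.0]]
force: [-0.2, 0.1, 0.4]
opening: 0.501
grasp_force: 0.0
```

```bash
python3 - <<'E'
from h import *
s=bot.read_state();print(s['time_s'],s['position'])
c=snap('wrist','w9');H,S,V=cv2.split(cv2.cvtColor(c['image'],cv2.COLOR_BGR2HSV))
m=((H<18)&(S>130)&(V>90)).astype(np.uint8);n,l,st,ce=cv2.connectedComponentsWithStats(m)
for i in range(1,n):
    if st[i,4]>60:print(st[i],ce[i],at_z(c,ce[i],.068))
print(proj(c,(.646,-.2905,.068)))
E
```

```text
29.05 [ 0.58924842 -0.308602    0.22124865]
[246 121  18  18 245] [254.34285714 129.6       ] [ 0.64739507 -0.28931801  0.068     ]
[ 450  168   62   98 2328] [492.20489691 220.66237113] [ 0.64250034 -0.59831678  0.068     ]
[254.93208808 131.20163521]
```

View pics/w9.png

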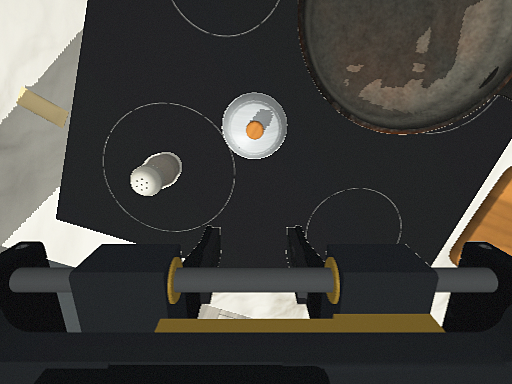

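The lid knob is at (254,130); the frying pan and the salt shaker are clear of it.

>>> move_arm:
  increments:
    - [0.1, 0.004, 0, 0, 0, 0, 0.5]
    - [0.204, 0.004, 0, 0, 0, 0, 0.5]
    - [0.204, 0.004, 0.1, 0, 0, 0, 0.5]
    - [0.204, 0.004, 0.2, 0, 0, 0, 0.5]
    - [0.204, 0.004, 0.3, 0, 0, 0, 0.5]
    - [0.204, 0.004, 0.4, 0, 0, 0, 0.5]
    - [0.204, 0.004, 0.48, 0, 0, 0, 0.5]
    - [0.204, 0.004, 0.51, 0, 0, 0, 0.5]
    - [0.204, 0.004, 0.51, 0, 0, 0, 0.5]
    - [0.204, 0.004, 0.51, 0, 0, 0, 0.5]

```text
time_s: 29.93
position: [0.6472, -0.291, 0.0677]
tcp_rot: [[0.943, 0.333, 0.002], [0.333, -0.943, -0.001], [0.001, 0.002, -1.0]]
force: [0.1, 0.2, 1.0]
opening: 0.499
grasp_force: 0.0
```

>>> move_arm:
  increments:
    - [0, 0, 0.004, 0, 0, 0, 0.35]
    - [0, 0, 0.006, 0, 0, 0, 0.3]
    - [0, 0, 0.006, 0, 0, 0, 0.25]
    - [0, 0, 0.006, 0, 0, 0, 0.15]
    - [0, 0, 0.006, 0, 0, 0, 0]
    - [0, 0, 0.006, 0, 0, 0, 0]
    - [0, 0, 0.006, 0, 0, 0, 0]
    - [0, 0, 0.006, 0, 0, 0, 0]

```text
time_s: 30.6
position: [0.6465, -0.2912, 0.0653]
tcp_rot: [[0.943, 0.332, 0.001], [0.332, -0.943, -0.0], [0.001, 0.001, -1.0]]
force: [-1.3, 1.2, 5.9]
opening: 0.215
grasp_force: 30.0
```

>>> move_arm:
  increments:
    - [0, 0, -0.05, 0, 0, 0, 0]
    - [0, 0, -0.12, 0, 0, 0, 0]
    - [0, 0, -0.23, 0, 0, 0, 0]
    - [0, 0, -0.35, 0, 0, 0, 0]
    - [0, 0, -0.47, 0, 0, 0, 0]
    - [0, 0, -0.59, 0, 0, 0, 0]
    - [0, 0, -0.68, 0, 0, 0, 0]
    - [0, 0, -0.73, 0, 0, 0, 0]
    - [0, 0, -0.75, 0, 0, 0, 0]
    - [0, 0, -0.75, 0, 0, 0, 0]

```text
time_s: 31.43
position: [0.6467, -0.2915, 0.2916]
tcp_rot: [[0.943, 0.332, 0.003], [0.332, -0.943, -0.002], [0.002, 0.003, -1.0]]
force: [0.6, -0.3, -0.9]
opening: 0.216
grasp_force: 30.0
```

>>> move_arm:
  increments:
    - [0.01, -0.08, 0, 0, 0, 0, 0]
    - [0.02, -0.19, 0, 0, 0, 0, 0]
    - [0.03, -0.31, 0, 0, 0, 0, 0]
    - [0.04, -0.43, 0, 0, 0, 0, 0]
    - [0.05, -0.55, 0, 0, 0, 0, 0]
    - [0.06, -0.67, 0, 0, 0, 0, 0]
    - [0.07, -0.79, 0, 0, 0, 0, 0]
    - [0.08, -0.89, 0, 0, 0, 0, 0]
    - [0.09, -0.96, 0, 0, 0, 0, 0]
    - [0.09, -1, 0, 0, 0, 0, 0]

```text
time_s: 32.27
position: [0.5698, 0.0037, 0.2873]
tcp_rot: [[0.942, 0.335, -0.005], [0.335, -0.942, 0.002], [-0.004, -0.003, -1.0]]
force: [-0.4, -0.4, -1.1]
opening: 0.216
grasp_force: 30.0
```

>>> move_arm:
  increments:
    - [0.01, -0.08, 0, 0, 0, 0, 0]
    - [0.01, -0.19, 0, 0, 0, 0, 0]
    - [0.02, -0.3, 0, 0, 0, 0, 0]
    - [0.03, -0.41, 0, 0, 0, 0, 0]
    - [0.04, -0.51, 0, 0, 0, 0, 0]
    - [0.05, -0.59, 0, 0, 0, 0, 0]
    - [0.05, -0.64, 0, 0, 0, 0, 0]
    - [0.05, -0.64, 0, 0, 0, 0, 0]
    - [0.05, -0.64, 0, 0, 0, 0, 0]
    - [0.05, -0.64, 0, 0, 0, 0, 0]

```text
time_s: 33.1
position: [0.5225, 0.1858, 0.2886]
tcp_rot: [[0.943, 0.332, -0.001], [0.332, -0.943, -0.001], [-0.001, 0.001, -1.0]]
force: [-0.9, -0.4, -1.9]
opening: 0.217
grasp_force: 30.0
```

```bash
python3 - <<'E'
from h import *
s=bot.read_state();print(s['time_s'],s['position'])
d=np.array([.5225,.188,.2133])-s['position'];print(np.array(s['tcp_rot']).T@d/.3)
c=snap('wrist');a=c['image'];t=snap('scene');b=t['image'][90:186,180:308]
cv2.imwrite('pics/w10.png',np.hstack([cv2.resize(a[140:268,190:316],(378,384)),cv2.resize(b,(420,384))]))
E
```

```text
33.1 [0.52247375 0.18577481 0.28856102]
[ 0.00291106 -0.00713678  0.25086133]
```

View pics/w10.png

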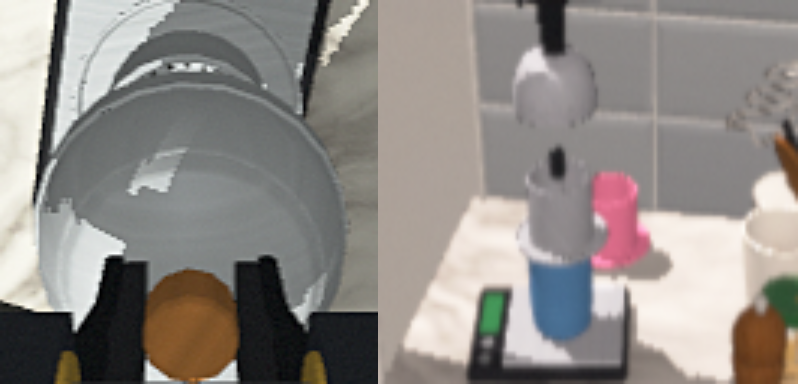

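The lid hangs level above the press, in line with the chamber. Lowering it.

>>> move_arm:
  increments:
    - [0.003, -0.005, 0.05, 0, 0, 0, 0]
    - [0.003, -0.005, 0.1, 0, 0, 0, 0]
    - [0.003, -0.005, 0.15, 0, 0, 0, 0]
    - [0.003, -0.005, 0.185, 0, 0, 0, 0]
    - [0.003, -0.005, 0.19, 0, 0, 0, 0]
    - [0.003, -0.005, 0.19, 0, 0, 0, 0]
    - [0.003, -0.005, 0.19, 0, 0, 0, 0]

```text
time_s: 33.78
position: [0.5234, 0.1882, 0.2329]
tcp_rot: [[0.943, 0.332, 0.001], [0.332, -0.943, 0.0], [0.001, 0.0, -1.0]]
force: [-0.1, -0.4, -1.0]
opening: 0.218
grasp_force: 30.0
```

>>> move_arm:
  increments:
    - [0, 0, 0.008, 0, 0, 0, 0]
    - [0, 0, 0.016, 0, 0, 0, 0]
    - [0, 0, 0.024, 0, 0, 0, 0]
    - [0, 0, 0.03, 0, 0, 0, 0]
    - [0, 0, 0.03, 0, 0, 0, 0]

```text
time_s: 34.2
position: [0.5224, 0.1886, 0.2231]
tcp_rot: [[0.943, 0.332, -0.001], [0.332, -0.943, -0.0], [-0.001, -0.0, -1.0]]
force: [0.6, -0.4, -1.0]
opening: 0.218
grasp_force: 30.0
```

>>> move_arm:
  increments:
    - [0, 0, 0.006, 0, 0, 0, 0]
    - [0, 0, 0.012, 0, 0, 0, 0]
    - [0, 0, 0.012, 0, 0, 0, 0]

```text
time_s: 34.45
position: [0.5224, 0.1885, 0.2194]
tcp_rot: [[0.943, 0.332, -0.001], [0.332, -0.943, -0.0], [-0.001, -0.0, -1.0]]
force: [-0.4, -0.1, -0.3]
opening: 0.219
grasp_force: 30.0
```

>>> move_arm:
  increments:
    - [0, 0, 0.005, 0, 0, 0, 0]
    - [0, 0, 0.008, 0, 0, 0, 0]
    - [0, 0, 0.008, 0, 0, 0, 0]

```text
time_s: 34.7
position: [0.5225, 0.1885, 0.2171]
tcp_rot: [[0.943, 0.332, -0.0], [0.332, -0.943, -0.0], [-0.0, -0.0, -1.0]]
force: [0.3, -0.6, -0.9]
opening: 0.216
grasp_force: 30.0
```

>>> move_arm:
  increments:
    - [0, 0, 0.003, 0, 0, 0, 0]
    - [0, 0, 0.005, 0, 0, 0, 0]
    - [0, 0, 0.005, 0, 0, 0, 0]

```text
time_s: 34.95
position: [0.5226, 0.1885, 0.2158]
tcp_rot: [[0.943, 0.332, -0.0], [0.332, -0.943, -0.0], [-0.0, -0.0, -1.0]]
force: [-0.2, 0.6, -1.2]
opening: 0.219
grasp_force: 30.0
```

>>> move_arm:
  increments:
    - [0, 0, 0.003, 0, 0, 0, 0]
    - [0, 0, 0.004, 0, 0, 0, 0]
    - [0, 0, 0.004, 0, 0, 0, 0]

```text
time_s: 35.2
position: [0.5226, 0.1885, 0.2146]
tcp_rot: [[0.943, 0.332, -0.0], [0.332, -0.943, -0.0], [-0.0, -0.0, -1.0]]
force: [-0.9, 0.7, -0.9]
opening: 0.216
grasp_force: 30.0
```

>>> move_arm:
  increments:
    - [0, 0, 0.003, 0, 0, 0, 0]
    - [0, 0, 0.004, 0, 0, 0, 0]
    - [0, 0, 0.004, 0, 0, 0, 0]

```text
time_s: 35.45
position: [0.5232, 0.1887, 0.2144]
tcp_rot: [[0.943, 0.332, 0.001], [0.332, -0.943, 0.0], [0.002, 0.0, -1.0]]
force: [-1.0, 0.3, 4.4]
opening: 0.218
grasp_force: 30.0
```

>>> move_arm:
  increments:
    - [0, 0, 0.003, 0, 0, 0, 0]
    - [0, 0, 0.003, 0, 0, 0, 0]
    - [0, 0, 0.003, 0, 0, 0, 0]

```text
time_s: 35.7
position: [0.5237, 0.1888, 0.2144]
tcp_rot: [[0.943, 0.332, 0.003], [0.332, -0.943, 0.001], [0.003, 0.0, -1.0]]
force: [-0.8, 0.7, 9.2]
opening: 0.22
grasp_force: 30.0
```

>>> move_arm:
  increments:
    - [0, 0, -0.004, 0, 0, 0, 0.15]
    - [0, 0, -0.005, 0, 0, 0, 0.25]
    - [0, 0, -0.005, 0, 0, 0, 0.3]
    - [0, 0, -0.005, 0, 0, 0, 0.45]
    - [0, 0, -0.005, 0, 0, 0, 0.45]
    - [0, 0, -0.005, 0, 0, 0, 0.45]

```text
time_s: 36.2
position: [0.5226, 0.1885, 0.2138]
tcp_rot: [[0.943, 0.332, -0.001], [0.332, -0.943, -0.0], [-0.001, -0.0, -1.0]]
force: [-1.0, 0.3, 0.1]
opening: 0.414
grasp_force: 0.0
```

>>> move_arm:
  increments:
    - [0, 0, -0.03, 0, 0, 0, 0.45]
    - [0, 0, -0.08, 0, 0, 0, 0.45]
    - [0, 0, -0.15, 0, 0, 0, 0.45]
    - [0, 0, -0.24, 0, 0, 0, 0.45]
    - [0, 0, -0.3, 0, 0, 0, 0.45]
    - [-0.1, 0.1, -0.33, 0, 0, 0, 0.45]
    - [-0.2, 0.2, -0.33, 0, 0, 0, 0.45]
    - [-0.25, 0.25, -0.33, 0, 0, 0, 0.45]
    - [-0.25, 0.25, -0.33, 0, 0, 0, 0.45]
    - [-0.25, 0.25, -0.33, 0, 0, 0, 0.45]

```text
time_s: 37.03
position: [0.4768, 0.0921, 0.3139]
tcp_rot: [[0.944, 0.33, 0.001], [0.33, -0.944, 0.0], [0.001, 0.0, -1.0]]
force: [0.4, -0.2, -0.3]
opening: 0.448
grasp_force: 0.0
```

```bash
python3 - <<'E'
from h import *
s=bot.read_state();print(s['time_s'],s['position'],s['grasp_force'])
a=snap('wrist')['image'];t=snap('scene');b=t['image'][110:206,180:308]
cv2.imwrite('pics/w11.png',np.hstack([a[:,100:420],cv2.resize(b,(480,384))]))
E
```

```text
37.0333 [0.47675478 0.09214245 0.31393885] 0.0
```

View pics/w11.png

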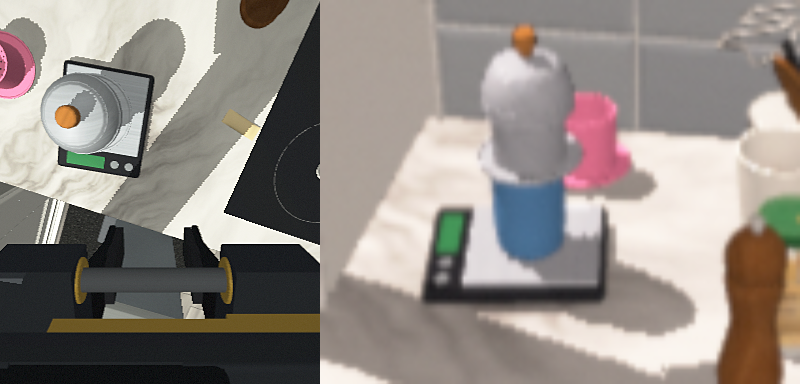

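The stack is upright and seated: the lid's knob is at (167,117) in wrist pixels and the lid is level over the chamber. The arm is clear.

```bash
python3 -c "
from h import *
print(workorder.hand_in())"
```

```text
the job is handed in; nothing more can be done
None
```

The drip coffee is set up on the scale: cup, filter, press and lid are stacked, upright and released, the arm is clear, and the job was handed in at about 37 s; no verdict came back.

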